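# Lay the pot lids into a square pile

## Task

The weaning-pot lids are still standing in their drying rack in the drawer. Lay both of them flat on top of the cream lid that lies in front of the clear divider, in either order, and make the three one neatly squared pile, pushed up flush against the divider's face. The divider is brittle, so press only gently against it (it cracks at 40 N), and leave the mug, the dispenser and the spoons in the drawer where they are.

Things in the scene. Friction and masses are not known exactly. Their poses are not given: they have to be found in the camera images.
- lid_mint: Mint-green rigid flat pot lid, 92 x 62 x 12 mm, faces alike, 40 to 85 g. Origin at its centre. At the start it stands on a short edge in a slot of the rack, top 112 mm above the worktop. z runs along its 92 mm side (up while standing), y along its 62 mm side, x through its 12 mm thickness. Leaning on its lower edge and let go, it falls flat. Either face may end up on top.
- lid_blue: Blue rigid flat pot lid, 92 x 62 x 12 mm, faces alike, 40 to 85 g. Origin at its centre. At the start it stands on a short edge in a slot of the rack, top 112 mm above the worktop. z runs along its 92 mm side (up while standing), y along its 62 mm side, x through its 12 mm thickness. Leaning on its lower edge and let go, it falls flat. Either face may end up on top.
- lid_base: Cream-yellow rigid flat pot lid, 92 x 62 x 12 mm, faces alike, 40 to 85 g. Origin at its centre. It lies flat on the drawer floor in front of the divider, askew and 10 to 24 mm short of it, and stays at the bottom of the pile. Its x axis runs along the 92 mm side, y along the 62 mm side, z through the thickness.
- divider: Clear plastic panel fixed in the drawer, 130 wide, 45 high, 6 mm thick, foot behind it. Origin on the drawer floor (10 mm above the worktop), 50 mm in front of the face's middle. x points square onto the face, away from the robot within 0.4 rad: the face is the plane x = 50 mm, and a lid whose short edge is flush with it has its centre at x = 4 mm. y runs along the panel, z up.
- rack: Wooden lid rack fixed in the drawer: base 100 x 70 x 10 mm on the drawer floor, with two slots across it at x = -28 and +28 mm; each slot is a pair of ribs 50 mm wide (along y) and 24 mm high, 15 mm apart. Origin under the middle of the base, on the drawer floor; z up. The lids' sides (62 mm apart, along y) are free above and beside the ribs.
- drawer: Varnished plywood drawer set down on the worktop, fixed: 360 mm (x) by 720 mm (y) outside, walls 12 mm thick and 50 mm high, floor 10 mm thick. Origin under its middle at worktop height, z up. Rack and divider stand in its left and right halves, either way round.
- mug: White ceramic mug, 76 mm across, 85 mm high, handle at its +y side; origin under its middle. In one of the drawer's far outer corners. Leave alone.
- dispenser: Blue pill-shaped formula dispenser with twist cap, 68 mm across, 100 mm high; origin under its middle. In the other far outer corner of the drawer. Leave alone.
- spoon0: Steel spoon with mint silicone grip, 130 mm long, 27 mm wide, lying along the drawer's x in its middle; origin at its middle underneath. Leave alone.
- spoon1: Steel spoon with blue silicone grip, 130 mm long, 27 mm wide, lying along the drawer's x in its middle; origin at its middle underneath. Leave alone.
- spoon2: Steel spoon with cream silicone grip, 130 mm long, 27 mm wide, lying along the drawer's x in its middle; origin at its middle underneath. Leave alone.
There are look-alikes about, which are no part of the job. Of the things like the lid_mint, leave any that is pink; of the rest the larger one is meant.

How it is judged:
By the outcome, as a careful person would: the job done as asked, in the order asked, and still so for the second after the job is handed in, with the robot touching nothing.
It also fails if it takes over 67 s, if anything falls off the work surface, if the arm or the gripper's body presses on something with over 40 N, if the wrist force passes 120 N, or if a joint passes its speed limit or range.

## Robot

A 7-joint arm with a two-finger parallel gripper is mounted at the origin on the work surface. World frame = base frame: x ahead of the robot, y to its left, z up, the work surface at z = 0. Lengths are in m, angles in rad, forces in N, time in s.
With the tool pointing down it reaches from about 0.35 to 0.9 m from the base axis. Payload 8.1 kg.
Tool frame: the origin (TCP) lies at the very end of the fingers, on their centre line; the grasp point (between the pads) lies arm.hold_point_z behind it (arm.hold_point_z is the distance from the TCP to the grasp point, in m); z points along the fingers, y is the line along which they close (so a half turn about z gives the same grasp; the last joint's range is limited). The gripper opens to 92 mm and grips with 3 to 60 N. Pads are 19 mm wide; open, the fingers measure 130 mm over their backs; the gripper's body (75 mm by 190 mm) begins 47 mm behind the grasp point.
Start: joints at [1.163, 0.434, 0.025, 1.573, -0.012, 1.134, -0.075], TCP at [0.188, -0.596, 0.227] pointing down, gripper open.
Joint ranges: [-2.62, 2.62], [-0.44, 2.09], [-1.27, 1.32], [0.08, 2.57], [-1.32, 4.46], [0.12, 2], [-2.74, 2.74]. Speed limits (rad/s): [2.22, 2.22, 3.01, 3.01, 3.14, 3.14, 3.14].

## Interface

Orientations are given as a rotation vector (axis times angle).
In Python, from cell import arm, vision, job, cut_out gives the robot as it stands. The module is installed in compiled form; this text tells all that it offers.
- The arm moves only by the tool play_rows, never from a script. Its argument "increments" is text: rows parted by semicolons, each of 5 numbers parted by spaces: the shift along the tool's x, y, z in cm, then the turn about the tool's z in degrees, then the opening, from -1 (shut) to 1 (fully open), so that 0 is half open. A call has 1 to 5 rows; each row shifts and turns the commanded pose from where the row before left it, along the tool's axes as they then stand; what a row does not reach is not made up. A row lasts 1/12 s, in which the tool goes at most 41.7 mm and 7.16 degrees, less where a joint would pass 70% of its speed; a pose out of reach is approached as far as the arm can. A call is refused whole if a number of a shift passes 4.17 or a number of a turn 7.16, either way. A call with a gripper value outside its range is refused whole. The fingers move at their own pace and stop on an object; "grip_force" is the grip in N (left out, the last holds). Time passes only in rows, so rows that do not move let the fingers close. It gives the time, the measured TCP pose, the force, the opening and the grip force at its end, in the units of the state.
- arm.observe(): the state, without advancing time (a new reading comes with each control period).
- vision.get_image(name): name is "scene" or "top"; returns a dict with "frame" (480x640x3 uint8, red, green, blue), "z_map" (480x640 float32, m along the optical axis (not along the pixel's ray), 0 where there is no reading), "mtx" (3x3 intrinsics, pixels), "distortion" ([k1, k2, p1, p2, k3] as OpenCV has them; the pictures are not rectified), "cam_to_world" (4x4, takes a point from camera to world coordinates). Camera axes: x right, y up, looking along -z (the intrinsics and any distortion apply to the point x, -y, -z); pixel columns grow to the right and rows downward; lengths in m; the calibration is good to about 2 mm. A picture is of the moment at which its call begins.
- job.sign_off(): hands the job in; it is judged then, once.
Trained networks look in a picture, given as the dict that the camera call returned (one of the last four; its "shot" number tells which), for a name from the list of things; names that differ only in an ending like _2 or _b are one class to them, and where a whole thing is asked for, a point or a joint stands for the part that bears it (a point fixed in the world has none). Each returns a list of dicts, best first, with "confidence" (0 to 1); they miss things now and then, are a little off and sometimes report something else, mostly with a low value. They report only what shows in the picture. A call takes as long as a camera call. They do not tell look-alikes from the thing itself.
- cut_out(query, picture): "mask" (480x640 bool, what is visible of it) and "point" ([row, column] in pixels, amid what is visible of it).
The state is a dict: "clock": time; "joints": joint angles; "dq": joint speeds; "joint_efforts": joint torques, N m; "position": TCP position; "ee_rot": TCP orientation; "force": force on the tool from outside, world axes, zero at the start; "ft_torque": the same for the moment, N m; "width": opening from 0.0 (shut) to 1.0 (fully open); "gripper_force": force on a finger pad.
Only numpy, scipy, OpenCV 4.12 (cv2) and the standard library are available. Lean on these libraries where they do the work, as an engineer would, in place of code of your own. Each camera call takes 0.05 s, during which the arm holds its last target. There are 200 camera calls.

## Working session

There is one attempt and no reset: what is moved stays moved. The work goes in short steps, Python scripts to look and compute and a tool call to move; the robot and the scene stay as the last step left them, time stands still between calls to the robot, and variables do not carry over. Pictures are saved under pics/ and viewed, at most 10 in all, crops included, and the job is handed in when it is done.

Besides the shell and the picture viewer there is one more tool, called after "Request:" as a command line: name --argument value ..., lists and objects as JSON in quotes. play_rows: Moves the arm, as the interface text tells. Its arguments: {"type":"object","properties":{"increments":{"type":"string"},"grip_force":{"type":"number"}},"required":["increments"]}

```bash
mkdir -p pics; cat > h.py <<'E'
import numpy as np, cv2
from cell import arm, vision, job, cut_out
from scipy.spatial.transform import Rotation as R
def cloud(p):
    z=p["z_map"]; K=p["mtx"]; d=np.array(p["distortion"],float)
    v,u=np.mgrid[0:480,0:640]
    n=cv2.undistortPoints(np.stack([u,v],-1).reshape(-1,1,2).astype(np.float64),K,d).reshape(480,640,2)
    c=np.stack([n[...,0]*z,-n[...,1]*z,-z],-1)
    T=p["cam_to_world"]
    return c@T[:3,:3].T+T[:3,3]
def rect(W,m):
    pts=W[m]; 
    r=cv2.minAreaRect((pts[:,:2]*1000).astype(np.float32))
    return r
E
python3 - <<'E'
from h import *
s=arm.observe(); print({k:np.round(v,3) for k,v in s.items()}, arm.hold_point_z)
ims={}
for n in("scene","top"):
    p=vision.get_image(n); W=cloud(p); ims[n]=p
    cv2.imwrite(f"pics/{n}0.png",p["frame"][...,::-1])
    print(n,np.round(p["cam_to_world"],3).tolist())
    for q in("lid_mint","lid_blue","lid_base","divider","rack","drawer","mug","dispenser","spoon0"):
        for o in cut_out(q,p):
            m=o["mask"]&(p["z_map"]>0)
            if m.sum()<5: continue
            print(q,round(o["confidence"],2),o["point"],m.sum(),np.round(np.median(W[m],0),3),np.round(np.percentile(W[m],[2,98],axis=0),3).tolist())
E
```

```text
{'clock': np.float64(0.0), 'joints': array([ 1.163,  0.435,  0.025,  1.574, -0.012,  1.134, -0.075]), 'dq': array([-0.001, -0.001, -0.001, -0.001, -0.001, -0.   ,  0.002]), 'joint_efforts': array([-0.0000e+00, -6.6785e+01,  9.8500e-01, -3.1445e+01, -6.1000e-02,
        4.3000e-02,  0.0000e+00]), 'position': array([ 0.187, -0.596,  0.226]), 'ee_rot': array([-3.104e+00, -4.770e-01,  1.000e-03]), 'force': array([ 0.13 ,  0.1  , -0.364]), 'ft_torque': array([-0.024,  0.027, -0.051]), 'gripper_force': np.float64(0.0), 'width': np.float64(1.0)} 0.0188
scene [[0.619, -0.464, 0.634, 1.123], [0.786, 0.376, -0.491, -0.547], [-0.01, 0.802, 0.597, 0.663], [0.0, 0.0, 0.0, 1.0]]
lid_mint 0.91 [297.1, 154.5] 702 [ 0.433 -0.419  0.058] [[0.393, -0.427, 0.003], [0.453, -0.407, 0.092]]
lid_mint 0.86 [254.6, 298.0] 681 [ 0.531 -0.144  0.091] [[0.483, -0.164, 0.015], [0.543, -0.106, 0.113]]
lid_mint 0.73 [240.8, 208.8] 258 [ 0.307 -0.246  0.044] [[0.261, -0.249, 0.0], [0.323, -0.23, 0.071]]
lid_mint 0.62 [334.8, 273.5] 2544 [ 0.662 -0.284  0.062] [[0.602, -0.319, 0.012], [0.689, -0.247, 0.095]]
lid_blue
[... 2319 characters left out ...]
.051]]
mug 0.89 [157.5, 445.4] 1696 [ 0.654 -0.279  0.055] [[0.585, -0.313, 0.011], [0.685, -0.242, 0.096]]
mug 0.74 [175.3, 233.8] 860 [0.608 0.165 0.031] [[0.604, 0.101, 0.009], [0.634, 0.225, 0.056]]
mug 0.62 [215.9, 304.2] 52556 [0.535 0.012 0.01 ] [[0.374, -0.338, 0.006], [0.723, 0.359, 0.051]]
dispenser 0.75 [157.0, 167.6] 1268 [0.638 0.288 0.092] [[0.616, 0.265, 0.021], [0.675, 0.323, 0.11]]
spoon0 0.88 [217.3, 291.2] 292 [0.526 0.044 0.018] [[0.477, 0.032, 0.014], [0.597, 0.053, 0.022]]
spoon0 0.83 [206.4, 307.7] 326 [0.545 0.011 0.018] [[0.495, 0.003, 0.014], [0.617, 0.022, 0.022]]
spoon0 0.72 [216.2, 320.4] 368 [ 0.535 -0.021  0.018] [[0.479, -0.032, 0.011], [0.601, -0.012, 0.022]]
```

View pics/scene0.png

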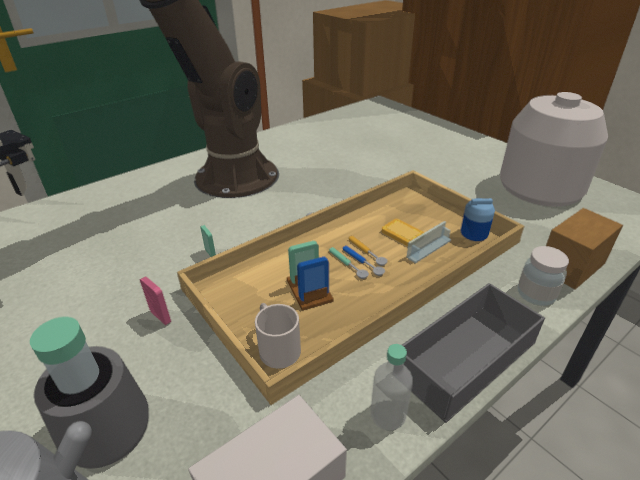

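View pics/top0.png

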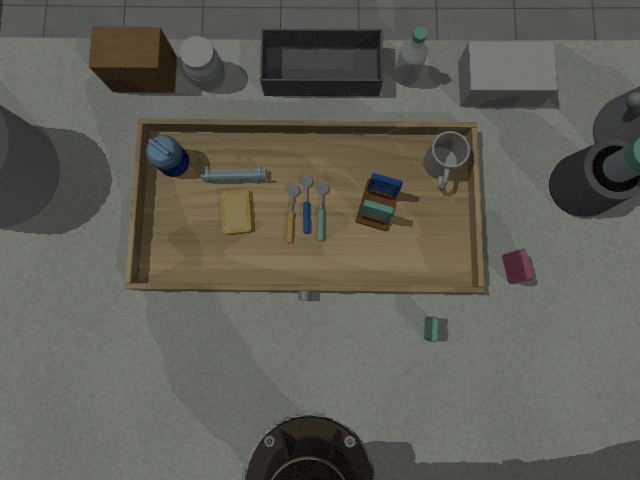

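The scene view shows the mint lid at about (254, 304) and the blue lid at (273, 313), both standing in the rack. The cream lid is at (232, 401), with the clear divider behind it at (244, 432). The small mint and pink look-alikes, at (240, 208) and (298, 154), are outside the drawer. The top view agrees: rack (203, 377), cream lid (211, 235), divider (176, 235).

```bash
cat >> h.py <<'E'
def longyaw(r):
    (c,(w,h),a)=r
    if w<h: a+=90; w,h=h,w
    return np.round(c,1),round(w,1),round(h,1),round((a+90)%180-90,1)
def measure(names=("scene","top")):
    for n in names:
        p=vision.get_image(n); W=cloud(p); ok=p["z_map"]>0; X,Y,Z=W[...,0],W[...,1],W[...,2]
        print(n)
        hsv=cv2.cvtColor(p["frame"],cv2.COLOR_RGB2HSV)
        rk=ok&(abs(X-.55)<.07)&(abs(Y+.14)<.07)&(Z>.105)
        for nm,m in(("mint top",rk&(hsv[...,0]<95)),("blue top",rk&(hsv[...,0]>=95))):
            if m.sum()>8: print(nm,m.sum(),longyaw(rect(W,m)),Z[m].mean().round(4))
        m=ok&(X>.47)&(X<.596)&(abs(Y-.16)<.06)&(Z>.018)&(Z<.07)
        for lo,hi in((.018,.027),(.03,.039),(.042,.051)):
            k=m&(Z>lo)&(Z<hi); k=cv2.morphologyEx(k.astype(np.uint8),cv2.MORPH_OPEN,np.ones((3,3)))>0
            if k.sum()>40: print("flat",lo,k.sum(),longyaw(rect(W,k)),np.median(Z[k]).round(4), np.median(hsv[k],0))
        m=ok&(X>.597)&(X<.65)&(abs(Y-.16)<.08)&(Z>.03)&(Z<.06)
        ys=np.arange(.10,.226,.01); q=[]
        for y in ys:
            k=m&(abs(Y-y)<.005)&(Z<.05)
            if k.sum()>3: q.append((y,np.percentile(X[k],10),np.median(X[k]),k.sum()))
        q=np.array(q); print("divider",np.round(q*1000)[:,:3].astype(int).tolist(), "slopes",np.polyfit(q[:,0],q[:,1],1),np.polyfit(q[:,0],q[:,2],1))
        k=m&(Z>.051); print("divtop",k.sum(),longyaw(rect(W,k)))
    return p
E
python3 - <<'E'
from h import *
measure()
E
```

```text
scene
mint top 187 (array([ 545.5, -125.8]), 86.7, 45.3, 32.9) 0.11
blue top 195 (array([ 583.1, -151.2]), 59.2, 15.1, 71.9) 0.1102
flat 0.018 529 (array([536.2, 158.1]), 88.7, 64.7, 5.6) 0.0218 [ 21. 146. 207.]
divider [[100, 608, 612], [110, 613, 623], [120, 611, 612], [130, 611, 612], [140, 610, 612], [150, 610, 611], [160, 610, 611], [170, 610, 611], [180, 609, 610], [190, 609, 610], [200, 609, 610], [210, 609, 610], [220, 610, 620]] slopes [-0.01201583  0.61187877] [-0.01941688  0.61568323]
divtop 120 (array([608.9, 162.2]), 132.2, 9.1, -88.6)
top
mint top 216 (array([ 528.8, -131.9]), 61.5, 13.0, 72.7) 0.1107
blue top 215 (array([ 583. , -148.5]), 60.5, 14.2, 73.3) 0.1108
flat 0.018 1214 (array([539.4, 160.7]), 93.3, 62.1, 5.7) 0.0217 [ 24. 102. 126.]
divider [[100, 607, 608], [110, 607, 619], [120, 607, 607], [130, 606, 607], [140, 606, 607], [150, 606, 606], [160, 605, 606], [170, 605, 605], [180, 605, 605], [190, 605, 605], [200, 604, 605], [210, 604, 604], [220, 604, 619]] slopes [-0.02717079  0.60975117] [-0.0143924   0.61026702]
divtop 196 (array([608. , 164.9]), 127.9, 7.6, -88.5)
```

Request:
play_rows --increments "0 0 0 5.3 1; 0 0 0 5.3 1; 0 0 0 5.4 1" --grip_force 5

```text
clock: 1.35
position: [0.1875, -0.5962, 0.2268]
ee_rot: [3.141, 0.033, 0.0]
force: [0.3, -0.7, 0.2]
width: 1.003
gripper_force: 0.0
```

Request:
play_rows --increments "1.8 -3.7 0 0 1; 1.8 -3.7 0 0 1; 1.8 -3.7 0 0 1; 1.8 -3.7 0 0 1; 1.8 -3.7 0 0 1"

```text
clock: 1.77
position: [0.2733, -0.4072, 0.2268]
ee_rot: [3.141, 0.04, 0.0]
force: [1.9, -0.6, 0.2]
width: 0.999
gripper_force: 0.0
```

Request:
play_rows --increments "1.8 -3.7 0 0 1; 1.8 -3.7 0 0 1; 1.8 -3.7 0 0 1; 1.8 -3.7 0 0 1; 1.8 -3.7 0 0 1"

```text
clock: 2.18
position: [0.3585, -0.2199, 0.2271]
ee_rot: [3.141, 0.04, 0.001]
force: [0.9, -0.4, -0.2]
width: 1.001
gripper_force: 0.0
```

Request:
play_rows --increments "1.8 -3.7 0 0 1; 1.8 -3.7 0 0 1; 1.8 -3.7 0 0 1; 1.8 -3.7 0 0 1; 1.8 -3.7 0 0 1"

```text
clock: 2.6
position: [0.4438, -0.0326, 0.2271]
ee_rot: [3.141, 0.039, 0.002]
force: [0.5, -0.7, -0.8]
width: 0.998
gripper_force: 0.0
```

Request:
play_rows --increments "1.8 -3.7 0 0 1; 1.8 -3.7 0 0 1; 1.8 -3.7 0 0 1; 1.8 -3.7 0 0 1; 0 0 0 0 1"

```text
clock: 3.02
position: [0.5133, 0.1243, 0.2271]
ee_rot: [-3.136, -0.053, -0.003]
force: [-0.2, 1.2, 1.2]
width: 0.995
gripper_force: 0.0
```

```bash
cat >> h.py <<'E'
def st():
    s=arm.observe(); M=R.from_rotvec(s["ee_rot"]).as_matrix()
    print("t",round(float(s["clock"]),2),"pos mm",np.round(np.array(s["position"])*1000,1),"yaw",np.degrees(np.arctan2(M[1,0],M[0,0])).round(2),"tilt",np.degrees(np.arccos(-M[2,2])).round(2),"F",np.round(s["force"],1),"w mm",round(float(s["width"])*92,1),"gf",round(float(s["gripper_force"]),1))
    return s
def go(x,y,z,yaw):
    "turn first, then shift in the turned frame; mm and deg in, cm and deg out"
    s=st(); M=R.from_rotvec(s["ee_rot"]).as_matrix()
    y0=np.degrees(np.arctan2(M[1,0],M[0,0])); t=np.radians(yaw)
    d=np.array([x,y,z])/10-np.array(s["position"])*100
    print("turn",round(y0-yaw,2),"shift cm",np.round([d[0]*np.cos(t)+d[1]*np.sin(t),d[0]*np.sin(t)-d[1]*np.cos(t),-d[2]],2))
E
python3 -c "
from h import *
measure(('top',)); go(538,159,13,1.5)"
```

```text
top
mint top 217 (array([ 553.3, -139.2]), 63.7, 61.3, -16.9) 0.1107
blue top 215 (array([ 582.2, -148.4]), 61.0, 13.3, 74.2) 0.1107Traceback (most recent call last):
  File "<string>", line 3, in <module>
    measure(('top',)); go(538,159,13,1.5)
    ~~~~~~~^^^^^^^^^^
  File "h.py", line 36, in measure
    q=np.array(q); print("divider",np.round(q*1000)[:,:3].astype(int).tolist(), "slopes",np.polyfit(q[:,0],q[:,1],1),np.polyfit(q[:,0],q[:,2],1))
                                   ~~~~~~~~~~~~~~~~^^^^^^
IndexError: too many indices for array: array is 1-dimensional, but 2 were indexed
```

Request:
play_rows --increments "1.2 -1.7 3.5 0 1; 1.3 -1.7 3.5 0 1; 0 0 3.5 0 1; 0 0 3.5 0 1; 0 0 2.5 0 1"

```text
clock: 3.48
position: [0.5344, 0.1484, 0.0589]
ee_rot: [3.14, 0.039, -0.004]
force: [0.6, -1.2, 0.0]
width: 1.002
gripper_force: 0.0
```

Request:
play_rows --increments "0 0 0 0 1; 0 0 0 0 1"

```text
clock: 3.65
position: [0.5349, 0.1487, 0.0612]
ee_rot: [3.14, 0.039, -0.004]
force: [-0.2, 0.5, 1.3]
width: 1.0
gripper_force: 0.0
```

```bash
python3 -c "
from h import *
go(538,159,13,1.5)"
```

```text
t 3.65 pos mm [534.9 148.7  61.2] yaw 1.42 tilt 0.17 F [-0.2  0.5  1.3] w mm 92.0 gf 0.0
turn -0.08 shift cm [ 0.34 -1.02  4.82]
```

Request:
play_rows --increments "0.3 -1 1 0 1; 0 0 2 0 1; 0 0 1.5 0 1; 0 0 0.3 0 1; 0 0 0 0 1"

```text
clock: 4.07
position: [0.5389, 0.1605, 0.0142]
ee_rot: [-3.141, -0.04, -0.001]
force: [-0.0, 0.7, -0.0]
width: 0.998
gripper_force: 0.0
```

Request:
play_rows --increments "0 0 0 0 0; 0 0 0 0 0; 0 0 0 0 0; 0 0 0 0 -0.5; 0 0 0 0 -0.5" --grip_force 8

```text
clock: 4.48
position: [0.5388, 0.1601, 0.0143]
ee_rot: [-3.141, -0.04, -0.001]
force: [0.1, 0.9, 0.9]
width: 0.688
gripper_force: 2.3
```

Request:
play_rows --increments "0 0 0 0 -0.5; 0 0 0 0 -0.5; 0 0 0 0 -0.5"

```text
clock: 4.73
position: [0.5388, 0.1601, 0.0142]
ee_rot: [-3.141, -0.04, -0.001]
force: [-1.2, -0.7, 6.5]
width: 0.687
gripper_force: 7.9
```

```bash
python3 -c "
from h import *
go(538,159,13,1.5)"
```

```text
t 4.73 pos mm [538.8 160.1  14.2] yaw 1.46 tilt 0.05 F [-1.2 -0.7  6.5] w mm 63.2 gf 7.9
turn -0.04 shift cm [-0.08  0.11  0.12]
```

Request:
play_rows --increments "0.5 0 0 0 -0.5; 0.5 0 0 0 -0.5; 0.3 0 0 0 -0.5; 0.2 0 0 0 -0.5; 0 0 0 0 -0.5" --grip_force 6

```text
clock: 5.15
position: [0.5528, 0.1605, 0.0138]
ee_rot: [3.141, 0.04, -0.002]
force: [-1.9, 0.0, 6.3]
width: 0.683
gripper_force: 5.9
```

Request:
play_rows --increments "0.2 0 0 0 -0.5; 0.2 0 0 0 -0.5; 0.1 0 0 0 -0.5"

```text
clock: 5.4
position: [0.5576, 0.1606, 0.0138]
ee_rot: [3.141, 0.041, -0.002]
force: [-4.9, -0.3, 6.3]
width: 0.683
gripper_force: 5.9
```

Request:
play_rows --increments "0.1 0 0 0 -0.5; 0.1 0 0 0 -0.5; 0 0 0 0 -0.5"

```text
clock: 5.65
position: [0.5588, 0.1606, 0.0136]
ee_rot: [3.141, 0.041, -0.004]
force: [-5.4, -0.1, 6.4]
width: 0.679
gripper_force: 6.0
```

Request:
play_rows --increments "0.1 0 0 0 -0.5; 0.1 0 0 0 -0.5; 0 0 0 0 -0.5"

```text
clock: 5.9
position: [0.5599, 0.1611, 0.0133]
ee_rot: [3.141, 0.042, -0.006]
force: [-6.9, 0.7, 5.1]
width: 0.684
gripper_force: 6.0
```

Request:
play_rows --increments "0.1 0 0 0 -0.5; 0.1 0 0 0 -0.5; 0 0 0 0 -0.5"

```text
clock: 6.15
position: [0.5618, 0.1616, 0.0132]
ee_rot: [-3.141, -0.042, 0.007]
force: [-6.8, 2.7, 3.8]
width: 0.675
gripper_force: 6.0
```

Request:
play_rows --increments "0.1 0 0 0 -0.5; 0.1 0 0 0 -0.5; 0 0 0 0 -0.5"

```text
clock: 6.4
position: [0.5632, 0.1619, 0.013]
ee_rot: [-3.141, -0.043, 0.008]
force: [-8.7, 3.4, 3.2]
width: 0.671
gripper_force: 6.0
```

```bash
python3 -c "
from h import *
p=vision.get_image('scene'); cv2.imwrite('pics/a.png',cv2.resize(p['frame'][170:290,340:500,::-1],(800,600),interpolation=cv2.INTER_CUBIC))
st()"
```

```text
t 6.45 pos mm [563.2 161.9  13. ] yaw 1.57 tilt 0.29 F [-8.   3.4  3.2] w mm 61.8 gf 6.0
```

View pics/a.png

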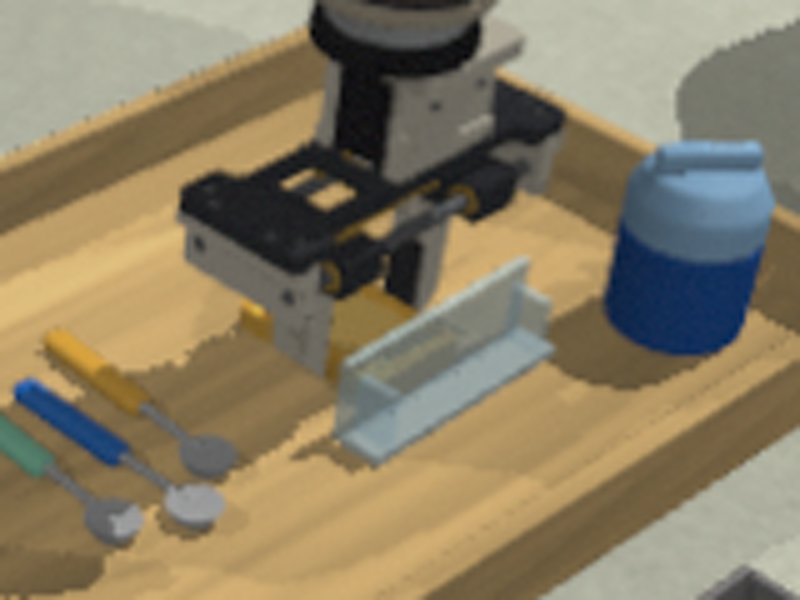

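The crop shows the cream lid in the gripper at about (370, 320), with its far edge against the divider. Its reflection shows through the panel at (410, 360). Nothing else has moved.

Request:
play_rows --increments "0 0 0 0 1; 0 0 0 0 1; 0 0 0 0 1; 0 0 -2 0 1; 0 0 -3.8 0 1"

```text
clock: 6.87
position: [0.5639, 0.1591, 0.0686]
ee_rot: [3.139, 0.039, -0.011]
force: [1.0, -0.2, -0.3]
width: 0.975
gripper_force: 0.0
```

Request:
play_rows --increments "0 0 -4 0 1; 0 0 -4 0 1; 0 0 -1 6.3 1; 0 0 0 6.3 1; 0 0 0 6.1 1"

```text
clock: 7.28
position: [0.5676, 0.1606, 0.1635]
ee_rot: [-3.103, 0.481, -0.005]
force: [-0.1, -0.3, 0.1]
width: 0.999
gripper_force: 0.0
```

Request:
play_rows --increments "0.7 3.6 0 0 1; 0.7 3.6 0 0 1; 0.7 3.6 0 0 1; 0.7 3.6 0 0 1; 0.7 3.6 0 0 1"

```text
clock: 7.7
position: [0.5463, -0.0235, 0.1619]
ee_rot: [3.106, -0.471, 0.001]
force: [0.6, -0.7, 0.7]
width: 1.001
gripper_force: 0.0
```

Request:
play_rows --increments "0.7 3.6 0 0 1; 0.7 3.6 0 0 1; 0.5 3.6 0 0 1; 0 0 0 0 1; 0 0 0 0 1"

```text
clock: 8.12
position: [0.5321, -0.1336, 0.1617]
ee_rot: [3.104, -0.48, 0.0]
force: [0.2, 0.5, 0.4]
width: 1.0
gripper_force: 0.0
```

```bash
python3 -c "
from h import *
go(529,-132,77,-17.1)"
```

```text
t 8.12 pos mm [ 532.1 -133.6  161.7] yaw -17.57 tilt 0.07 F [0.2 0.5 0.4] w mm 92.0 gf 0.0
turn -0.47 shift cm [-0.34 -0.06  8.47]
```

Request:
play_rows --increments "-0.3 0 2 -0.5 1; 0 0 3 0 1; 0 0 3 0 1; 0 0 0.5 0 1; 0 0 0 0 1"

```text
clock: 8.53
position: [0.5286, -0.128, 0.0753]
ee_rot: [-3.108, 0.454, 0.006]
force: [-0.1, -0.4, 0.6]
width: 1.0
gripper_force: 0.0
```

Request:
play_rows --increments "0 0 0 0 0; 0 0 0 0 0; 0 0 0 0 0; 0 0 0 0 -0.5; 0 0 0 0 -0.5" --grip_force 8

```text
clock: 8.95
position: [0.5303, -0.1297, 0.0777]
ee_rot: [3.108, -0.458, 0.003]
force: [-0.0, -0.0, 1.2]
width: 0.688
gripper_force: 0.3
```

Request:
play_rows --increments "0 0 0 0 -0.5; 0 0 0 0 -0.5; 0 0 -0.5 0 -0.5; 0 0 -1 0 -0.5; 0 0 0 0 -0.5"

```text
clock: 9.37
position: [0.5308, -0.1296, 0.0936]
ee_rot: [3.108, -0.457, 0.004]
force: [0.2, -0.8, -0.5]
width: 0.673
gripper_force: 8.0
```

```bash
python3 -c "
from h import *
st()"
```

```text
t 9.37 pos mm [ 530.8 -129.6   93.6] yaw -16.74 tilt 0.14 F [ 0.2 -0.8 -0.5] w mm 61.9 gf 8.0
```

Request:
play_rows --increments "0 0 -1.5 0 -0.5; 0 0 -2 0 -0.5; 0 0 -1.5 0 -0.5; 0 0 0 0 -0.5"

```text
clock: 9.7
position: [0.5316, -0.1297, 0.1449]
ee_rot: [3.108, -0.457, 0.008]
force: [1.2, -0.2, -1.2]
width: 0.674
gripper_force: 8.0
```

```bash
python3 -c "
from h import *
try: measure()
except Exception as e: print(e)
p=vision.get_image('scene'); cv2.imwrite('pics/b.png',p['frame'][150:350,180:500,::-1])
go(560,161.5,144,1.6)"
```

```text
scene
mint top 12744 (array([ 544.8, -145.4]), 163.5, 91.7, 66.0) 0.4004
blue top 2190 (array([ 547.8, -147.9]), 172.7, 90.0, 57.5) 0.3046
flat 0.018 406 (array([545.4, 160.6]), 67.6, 67.1, 1.6) 0.0217 [ 21. 142. 220.]
divider [[100, 608, 612], [110, 613, 624], [120, 611, 612], [130, 611, 612], [140, 610, 612], [150, 611, 612], [160, 610, 612], [170, 610, 611], [180, 610, 611], [190, 609, 610], [200, 608, 610], [210, 609, 610], [220, 610, 620]] slopes [-0.01494026  0.61247797] [-0.02065531  0.6161123 ]
divtop 119 (array([609. , 163.9]), 130.4, 9.5, -86.6)
top
mint top 8091 (array([ 532., -124.]), 106.8, 105.1, 89.2) 0.5333
blue top 584 (array([517.4, -97. ]), 133.0, 59.0, 37.7) 0.3401
flat 0.018 1075 (array([555.1, 161.3]), 83.1, 60.5, 1.8) 0.0219 [ 24.  93. 164.]
divider [[100, 607, 608], [110, 607, 619], [120, 607, 607], [130, 606, 607], [140, 606, 607], [150, 605, 606], [160, 605, 606], [170, 605, 605], [180, 605, 605], [190, 604, 605], [200, 604, 604], [210, 604, 604], [220, 604, 619]] slopes [-0.02975378  0.61006357] [-0.01477905  0.61029307]
divtop 192 (array([608.4, 165.3]), 128.6, 7.0, -88.4)
t 9.85 pos mm [ 529.4 -129.5  141.4] yaw -16.75 tilt 0.02 F [ 0.1  0.6 -0.9] w mm 62.1 gf 8.0
turn -18.35 shift cm [  3.87 -29.01  -0.26]
```

View pics/b.png

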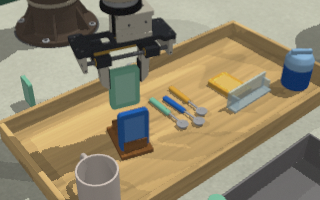

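The crop shows the mint lid hanging upright in the gripper at (125, 88), clear of the rack. The blue lid is still in its slot at (133, 127). The cream lid lies flush against the divider at (228, 85).

Request:
play_rows --increments "0 0 0 -4 -0.5; 0 0 0 -5 -0.5; 0 0 0 -5.3 -0.5; 0 0 0 -4 -0.5; 0.3 -2 0 0 -0.5"

```text
clock: 10.27
position: [0.5308, -0.1136, 0.1402]
ee_rot: [3.139, 0.042, -0.004]
force: [0.8, -0.0, -0.2]
width: 0.678
gripper_force: 8.0
```

Request:
play_rows --increments "0.9 -3.6 0 0 -0.5; 0.9 -3.6 0 0 -0.5; 0.9 -3.6 0 0 -0.5; 0.9 -3.6 0 0 -0.5; 0.9 -3.6 0 0 -0.5"

```text
clock: 10.68
position: [0.5717, 0.0732, 0.1405]
ee_rot: [3.141, 0.042, -0.003]
force: [0.0, -0.4, 0.1]
width: 0.675
gripper_force: 8.0
```

Request:
play_rows --increments "0.9 -3.6 0 0 -0.5; 0.9 -3.6 0 0 -0.5; 0.9 -1.8 0 0 -0.5; 0 0 0 0 -0.5; 0 0 0 0 -0.5"

```text
clock: 11.1
position: [0.5961, 0.1637, 0.1402]
ee_rot: [3.141, 0.047, -0.003]
force: [0.7, -0.8, -1.2]
width: 0.679
gripper_force: 8.0
```

```bash
python3 -c "
from h import *
go(596,162.5,84,1.7)"
```

```text
t 11.1 pos mm [596.1 163.7 140.2] yaw 1.71 tilt 0.12 F [ 0.7 -0.8 -1.2] w mm 62.5 gf 8.0
turn 0.01 shift cm [-0.01  0.12  5.62]
```

Request:
play_rows --increments "0 0.1 2 0 -0.5; 0 0 2 0 -0.5; 0 0 1.2 0 -0.5; 0 0 0.3 0 -0.5; 0 0 0 0 -0.5"

```text
clock: 11.52
position: [0.596, 0.16, 0.0855]
ee_rot: [3.14, 0.041, -0.004]
force: [-0.6, -1.0, -0.4]
width: 0.674
gripper_force: 8.0
```

Request:
play_rows --increments "0 0 0.2 0 -0.5; 0 0 0.2 0 -0.5; 0 0 0 0 -0.5" --grip_force 5

```text
clock: 11.77
position: [0.5972, 0.1614, 0.0832]
ee_rot: [-3.141, -0.042, -0.001]
force: [-0.7, 0.2, -1.7]
width: 0.677
gripper_force: 5.0
```

```bash
python3 -c "
from h import *
go(596,162.5,80,1.7)"
```

```text
t 11.77 pos mm [597.2 161.4  83.2] yaw 1.55 tilt 0.06 F [-0.7  0.2 -1.7] w mm 62.3 gf 5.0
turn -0.15 shift cm [-0.12 -0.11  0.32]
```

Request:
play_rows --increments "-0.1 -0.1 0.2 0 -0.5; 0 0 0.1 0 -0.5; 0 0 0 0 -0.5"

```text
clock: 12.02
position: [0.5957, 0.1626, 0.0797]
ee_rot: [3.141, 0.043, 0.0]
force: [0.7, 0.2, 0.2]
width: 0.675
gripper_force: 5.0
```

Request:
play_rows --increments "0 0 0.1 0 -0.5; 0 0 0.1 0 -0.5; 0 0 0 0 -0.5"

```text
clock: 12.27
position: [0.5967, 0.1625, 0.0786]
ee_rot: [-3.141, -0.043, -0.003]
force: [-0.7, 0.4, 5.1]
width: 0.678
gripper_force: 5.0
```

Request:
play_rows --increments "-0.7 0 0 0 -0.5; -0.7 0 0.1 0 -0.5; -0.7 0 0.1 0 -0.5; -0.9 0 0.2 0 -0.5; -0.9 0 0.3 0 -0.5"

```text
clock: 12.68
position: [0.5557, 0.1614, 0.0705]
ee_rot: [-3.141, -0.043, 0.0]
force: [0.4, 1.1, -0.0]
width: 0.671
gripper_force: 5.0
```

Request:
play_rows --increments "0 0 0 0 -0.5"

```text
clock: 12.77
position: [0.5537, 0.1613, 0.0698]
ee_rot: [3.14, 0.045, -0.005]
force: [-0.3, 0.6, -0.0]
width: 0.672
gripper_force: 5.0
```

```bash
python3 -c "
from h import *
p=vision.get_image('scene'); cv2.imwrite('pics/c.png',cv2.resize(p['frame'][170:290,340:500,::-1],(640,480),interpolation=cv2.INTER_CUBIC))
st()"
```

```text
t 12.82 pos mm [554.9 161.3  70.1] yaw 1.62 tilt 0.13 F [ 0.6 -0.4  0.2] w mm 61.9 gf 5.0
```

View pics/c.png

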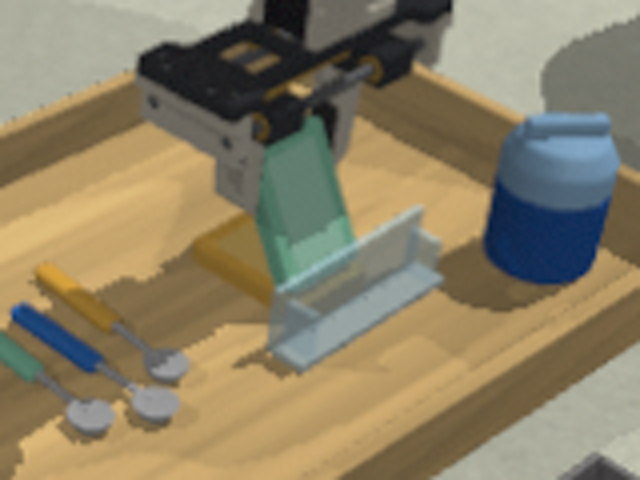

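The crop shows the mint lid tilted toward the robot at (305, 200), pivoting in the pads, with its lower edge on the cream lid close to the divider.

Request:
play_rows --increments "-0.8 0 0.5 0 -0.5; -0.7 0 0.6 0 -0.5; -0.7 0 0.7 0 -0.5; -0.6 0 0.8 0 -0.5; -0.5 0 0.9 0 -0.5"

```text
clock: 13.23
position: [0.5226, 0.1604, 0.0347]
ee_rot: [3.141, 0.043, -0.001]
force: [-1.1, -1.1, 1.3]
width: 0.678
gripper_force: 5.0
```

Request:
play_rows --increments "-0.4 0 0.9 0 -0.5; -0.2 0 0.6 0 -0.5; -0.1 0 0.4 0 -0.5; 0 0 0 0 -0.5; 0 0 0 0 -0.5"

```text
clock: 13.65
position: [0.5164, 0.1603, 0.0163]
ee_rot: [3.141, 0.043, -0.002]
force: [-2.3, 0.6, -0.6]
width: 0.676
gripper_force: 5.0
```

```bash
python3 -c "
from h import *
p=vision.get_image('scene'); W=cloud(p); h=cv2.cvtColor(p['frame'],cv2.COLOR_RGB2HSV)
m=(p['z_map']>0)&(abs(h[...,0].astype(int)-78)<12)&(h[...,1]>60)&(W[...,1]>.1)&(W[...,1]<.22)&(W[...,0]<.615)&(W[...,0]>.45)
P=W[m]; print(m.sum(),np.round(P.min(0)*1000),np.round(P.max(0)*1000)); print(np.polyfit(P[:,0],P[:,2],1))
st()"
```

```text
384 [495. 119.  25.] [608. 190. 190.]
[-0.208892    0.15621649]
t 13.7 pos mm [516.5 160.4  16.5] yaw 1.57 tilt 0.05 F [-2.8  1.  -0.2] w mm 62.0 gf 5.0
```

Request:
play_rows --increments "0.3 0 0 0 -0.5; 0.3 0 0 0 -0.5; 0.3 0 0 0 -0.5; 0.3 0 0 0 -0.5; 0 0 0 0 -0.5"

```text
clock: 14.12
position: [0.5299, 0.1607, 0.0169]
ee_rot: [-3.141, -0.042, -0.002]
force: [0.8, 0.1, -0.7]
width: 0.677
gripper_force: 5.0
```

Request:
play_rows --increments "0 0 0 0 0.6; 0 0 0 0 0.6; 0 0 0 0 0.6; 0 0 0 0 0.6"

```text
clock: 14.45
position: [0.5292, 0.1604, 0.0169]
ee_rot: [3.141, 0.042, 0.001]
force: [0.7, 0.1, -0.6]
width: 0.795
gripper_force: 0.0
```

Request:
play_rows --increments "0 0 0.2 0 -0.5; 0 0 0 0 -0.5; 0 0 0 0 -0.5; 0 0 0 0 -0.5; 0 0 0 0 -0.5"

```text
clock: 14.87
position: [0.5287, 0.1605, 0.0146]
ee_rot: [3.141, 0.043, -0.0]
force: [0.3, -0.2, -1.8]
width: 0.676
gripper_force: 5.0
```

Request:
play_rows --increments "0 0 0 0 1; 0 0 0 0 1; 0 0 0 0 1; 0 0 -3 0 1; 0 0 -4 0 1"

```text
clock: 15.28
position: [0.5264, 0.1596, 0.0827]
ee_rot: [3.139, 0.043, -0.01]
force: [1.5, 0.1, -0.3]
width: 0.976
gripper_force: 0.0
```

Request:
play_rows --increments "0 0 -4 0 1; 0 0 -3 0 1; 0 0 0 6.3 1; 0 0 0 6.3 1; 0 0 0 6.1 1"

```text
clock: 15.7
position: [0.5292, 0.1606, 0.1557]
ee_rot: [-3.104, 0.477, -0.002]
force: [-0.8, -0.5, -0.3]
width: 1.0
gripper_force: 0.0
```

```bash
python3 -c "
from h import *
p=vision.get_image('scene'); cv2.imwrite('pics/d.png',cv2.resize(p['frame'][170:290,340:500,::-1],(640,480),interpolation=cv2.INTER_CUBIC))
go(582.7,-149,165,-17)"
```

```text
t 15.75 pos mm [529.  160.6 155.3] yaw -17.89 tilt 0.06 F [ 0.2 -0.3 -0.1] w mm 92.1 gf 0.0
turn -0.89 shift cm [14.19 28.04 -0.97]
```

View pics/d.png

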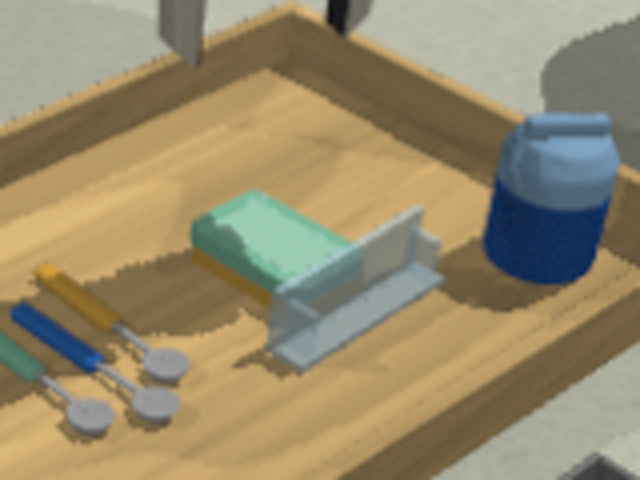

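The crop shows the mint lid lying flat on the cream lid at (270, 245), nearly aligned and up against the divider. The spoons and the dispenser have not moved.

Request:
play_rows --increments "1.7 3.5 -0.5 -0.9 1; 1.8 3.5 0 0 1; 1.8 3.5 0 0 1; 1.8 3.5 0 0 1; 1.8 3.5 0 0 1"

```text
clock: 16.17
position: [0.5648, -0.0342, 0.1598]
ee_rot: [3.111, -0.439, 0.0]
force: [0.4, 0.1, 0.2]
width: 1.003
gripper_force: 0.0
```

Request:
play_rows --increments "1.8 3.5 0 0 1; 1.8 3.5 0 0 1; 1.8 3.5 0 0 1; 0 0 0 0 1; 0 0 0 0 1"

```text
clock: 16.58
position: [0.5869, -0.1517, 0.1592]
ee_rot: [3.108, -0.448, -0.001]
force: [-0.2, 1.9, -0.6]
width: 1.002
gripper_force: 0.0
```

```bash
python3 -c "
from h import *
go(583,-149,78,-17)"
```

```text
t 16.58 pos mm [ 586.9 -151.7  159.2] yaw -16.42 tilt 0.07 F [-0.2  1.9 -0.6] w mm 92.2 gf 0.0
turn 0.58 shift cm [-0.45 -0.15  8.12]
```

Request:
play_rows --increments "-0.4 -0.1 2 0.6 1; 0 0 3 0 1; 0 0 2.5 0 1; 0 0 0.6 0 1; 0 0 0 0 1"

```text
clock: 17.0
position: [0.5822, -0.1446, 0.0771]
ee_rot: [-3.108, 0.455, 0.006]
force: [-0.3, -0.9, 0.9]
width: 0.996
gripper_force: 0.0
```

Request:
play_rows --increments "0 0 0 0 0; 0 0 0 0 0; 0 0 0 0 0; 0 0 0 0 -0.5; 0 0 0 0 -0.5" --grip_force 8

```text
clock: 17.42
position: [0.5842, -0.1465, 0.0797]
ee_rot: [3.107, -0.46, 0.002]
force: [-0.4, -0.5, -0.1]
width: 0.685
gripper_force: 0.3
```

Request:
play_rows --increments "0 0 0 0 -0.5; 0 0 0 0 -0.5; 0 0 0 0 -0.5"

```text
clock: 17.67
position: [0.5842, -0.1465, 0.0796]
ee_rot: [3.107, -0.46, 0.002]
force: [-0.8, -1.1, 6.0]
width: 0.673
gripper_force: 8.0
```

Request:
play_rows --increments "0 0 -0.5 0 -0.5; 0 0 -2 0 -0.5; 0 0 -2 0 -0.5; 0 0 -2 0 -0.5; 0 0 -1.5 0 -0.5"

```text
clock: 18.08
position: [0.584, -0.1462, 0.1605]
ee_rot: [-3.108, 0.46, -0.002]
force: [0.5, -0.5, -0.6]
width: 0.676
gripper_force: 8.0
```

Request:
play_rows --increments "0 0 0 0 -0.5; 0 0 0 0 -0.5"

```text
clock: 18.25
position: [0.584, -0.1463, 0.1594]
ee_rot: [3.108, -0.46, 0.002]
force: [0.1, -0.5, -0.6]
width: 0.674
gripper_force: 8.0
```

```bash
python3 -c "
from h import *
try: measure(('top',))
except Exception as e: print(e)
go(597,162.2,158,1.6)"
```

```text
top
mint top 13313 (array([ 550. , -132.1]), 140.0, 123.8, -0.1) 0.5662
blue top 1482 (array([ 552.6, -123. ]), 134.5, 105.6, -0.3) 0.2899
flat 0.03 1145 (array([553.7, 161. ]), 84.2, 62.0, 0.1) 0.0339 [ 78.  48. 164.]
divider [[100, 607, 608], [110, 607, 619], [120, 607, 607], [130, 602, 607], [140, 599, 603], [150, 598, 605], [160, 598, 603], [170, 598, 605], [180, 598, 605], [190, 599, 605], [200, 604, 605], [210, 604, 605], [220, 604, 619]] slopes [-0.02943895  0.60671256] [-0.01236538  0.60932643]
divtop 188 (array([608.4, 165.2]), 129.0, 7.0, -88.4)
t 18.3 pos mm [ 583.3 -146.3  158.3] yaw -16.84 tilt 0.02 F [ 0.1 -1.3 -0.1] w mm 62.1 gf 8.0
turn -18.44 shift cm [ 2.23e+00 -3.08e+01  3.00e-02]
```

Request:
play_rows --increments "0 0 0 -4 -0.5; 0 0 0 -5.2 -0.5; 0 0 0 -5.2 -0.5; 0 0 0 -4 -0.5; 0.2 -2 0 0 -0.5"

```text
clock: 18.72
position: [0.5836, -0.1309, 0.1568]
ee_rot: [3.139, 0.041, -0.005]
force: [0.2, -0.4, 0.2]
width: 0.672
gripper_force: 8.0
```

Request:
play_rows --increments "0.3 -3.8 0 0 -0.5; 0.3 -3.8 0 0 -0.5; 0.3 -3.8 0 0 -0.5; 0.3 -3.8 0 0 -0.5; 0.3 -3.8 0 0 -0.5"

```text
clock: 19.13
position: [0.5939, 0.0656, 0.1572]
ee_rot: [3.141, 0.042, -0.004]
force: [1.2, -0.4, -0.9]
width: 0.672
gripper_force: 8.0
```

Request:
play_rows --increments "0.3 -3.8 0 0 -0.5; 0.2 -3.8 0 0 -0.5; 0 -2.2 0 0 -0.5; 0 0 0 0 -0.5; 0 0 0 0 -0.5"

```text
clock: 19.55
position: [0.596, 0.164, 0.1572]
ee_rot: [3.141, 0.048, -0.004]
force: [0.0, -0.6, -0.5]
width: 0.67
gripper_force: 8.0
```

Request:
play_rows --increments "0 0 2 0 -0.5; 0 0 2 0 -0.5; 0 0 1 0 -0.5; 0 0 0 0 -0.5; 0 0 0 0 -0.5"

```text
clock: 19.97
position: [0.597, 0.1609, 0.1081]
ee_rot: [3.14, 0.041, -0.003]
force: [-0.4, 1.2, -0.4]
width: 0.675
gripper_force: 8.0
```

```bash
python3 -c "
from h import *
go(597,162.2,93.6,1.6)"
```

```text
t 19.97 pos mm [597.  160.9 108.1] yaw 1.48 tilt 0.11 F [-0.4  1.2 -0.4] w mm 62.1 gf 8.0
turn -0.12 shift cm [ 0.   -0.13  1.45]
```

Request:
play_rows --increments "0 0 0.7 0 -0.5; 0 0 0.4 0 -0.5; 0 0 0.2 0 -0.5; 0 0 0 0 -0.5" --grip_force 5

```text
clock: 20.3
position: [0.5971, 0.1621, 0.0955]
ee_rot: [3.141, 0.043, -0.0]
force: [-1.2, 0.6, -0.1]
width: 0.675
gripper_force: 5.0
```

Request:
play_rows --increments "0 0 0.1 0 -0.5; 0 0 0.1 0 -0.5; 0 0 0 0 -0.5"

```text
clock: 20.55
position: [0.5973, 0.1623, 0.0938]
ee_rot: [3.141, 0.043, 0.0]
force: [-0.2, -0.1, -0.7]
width: 0.674
gripper_force: 5.0
```

Request:
play_rows --increments "0 0 0.1 0 -0.5; 0 0 0.1 0 -0.5; 0 0 0 0 -0.5"

```text
clock: 20.8
position: [0.5984, 0.1623, 0.0927]
ee_rot: [-3.141, -0.042, -0.004]
force: [-0.2, -1.2, 4.5]
width: 0.675
gripper_force: 5.0
```

Request:
play_rows --increments "0 0 0.1 0 -0.5; 0 0 0 0 -0.5"

```text
clock: 20.97
position: [0.5985, 0.1623, 0.0918]
ee_rot: [-3.141, -0.042, -0.004]
force: [-0.3, -0.3, 5.8]
width: 0.677
gripper_force: 5.0
```

Request:
play_rows --increments "-0.7 0 0 0 -0.5; -0.7 0 0.1 0 -0.5; -0.7 0 0.1 0 -0.5; -0.9 0 0.2 0 -0.5; -0.9 0 0.3 0 -0.5"

```text
clock: 21.38
position: [0.5571, 0.1612, 0.0835]
ee_rot: [-3.141, -0.043, 0.0]
force: [1.9, 0.3, 0.3]
width: 0.677
gripper_force: 5.0
```

Request:
play_rows --increments "0 0 0 0 -0.5; -0.8 0 0.5 0 -0.5; -0.7 0 0.6 0 -0.5; -0.7 0 0.7 0 -0.5; -0.6 0 0.8 0 -0.5"

```text
clock: 21.8
position: [0.529, 0.1604, 0.0569]
ee_rot: [3.141, 0.043, -0.001]
force: [-1.1, -0.1, 1.4]
width: 0.678
gripper_force: 5.0
```

Request:
play_rows --increments "-0.5 0 0.9 0 -0.5; -0.4 0 0.9 0 -0.5; -0.2 0 0.6 0 -0.5; -0.1 0 0.5 0 -0.5; 0 0 0 0 -0.5"

```text
clock: 22.22
position: [0.5178, 0.1599, 0.0275]
ee_rot: [3.141, 0.043, -0.002]
force: [0.4, -0.0, -1.7]
width: 0.673
gripper_force: 5.0
```

```bash
python3 -c "
from h import *
p=vision.get_image('scene'); cv2.imwrite('pics/e.png',cv2.resize(p['frame'][170:290,340:500,::-1],(640,480),interpolation=cv2.INTER_CUBIC))
st()"
```

```text
t 22.27 pos mm [518.2 160.   28.1] yaw 1.56 tilt 0.05 F [-0.1  0.2 -1.1] w mm 62.3 gf 5.0
```

View pics/e.png

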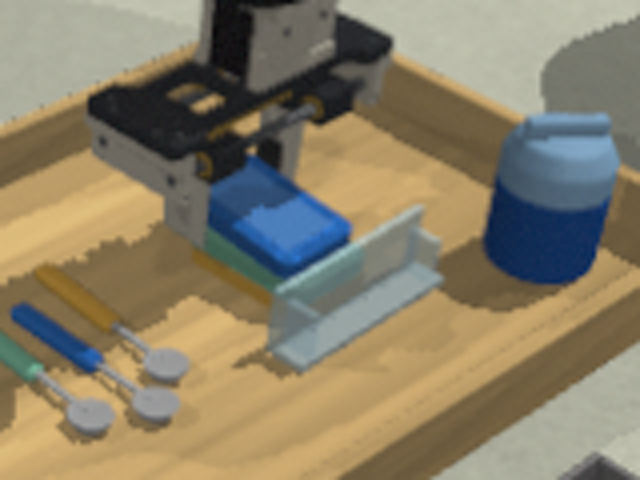

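The crop shows the blue lid nearly flat in the gripper at (275, 215), above the mint and cream lids. Its far end is about 1 cm short of the divider.

Request:
play_rows --increments "0.3 0 0 0 -0.5; 0.3 0 0 0 -0.5; 0.3 0 0 0 -0.5; 0 0 0 0 -0.5"

```text
clock: 22.6
position: [0.5281, 0.1604, 0.0289]
ee_rot: [-3.141, -0.042, -0.001]
force: [-1.7, 1.0, -0.9]
width: 0.678
gripper_force: 5.0
```

Request:
play_rows --increments "0 0 0 0 1; 0 0 0 0 1; 0 0 0 0 1; 0.5 0 0.3 0 1; 0.5 0 0.5 0 1"

```text
clock: 23.02
position: [0.5382, 0.1607, 0.021]
ee_rot: [-3.141, -0.043, -0.002]
force: [0.6, -0.1, 0.3]
width: 0.977
gripper_force: 0.0
```

Request:
play_rows --increments "0.5 0 0.4 0 1; 0.5 -0.1 0.2 0 1; 0 0 0 0 1; 0 0 0 0 1"

```text
clock: 23.35
position: [0.5475, 0.1619, 0.0143]
ee_rot: [3.141, 0.042, -0.001]
force: [-0.2, 0.2, 0.0]
width: 1.002
gripper_force: 0.0
```

```bash
python3 -c "
from h import *
go(552,161.3,13.5,1.7)"
```

```text
t 23.35 pos mm [547.5 161.9  14.3] yaw 1.55 tilt 0.02 F [-0.2  0.2  0. ] w mm 92.2 gf 0.0
turn -0.15 shift cm [0.45 0.08 0.08]
```

Squeeze the pile square, then lift over and push from behind.

Request:
play_rows --increments "0.4 0.1 0 0 0.6; 0 0 0 0 0; 0 0 0 0 0; 0 0 0 0 -0.5; 0 0 0 0 -0.5" --grip_force 10

```text
clock: 23.77
position: [0.5512, 0.161, 0.0148]
ee_rot: [-3.141, -0.043, -0.0]
force: [0.6, 0.3, 0.2]
width: 0.69
gripper_force: 0.0
```

Request:
play_rows --increments "0 0 0 0 -0.5; 0 0 0 0 -0.5; 0 0 0 0 -0.5"

```text
clock: 24.02
position: [0.5512, 0.161, 0.0148]
ee_rot: [3.141, 0.043, -0.0]
force: [-1.6, 0.9, 1.6]
width: 0.675
gripper_force: 10.0
```

Request:
play_rows --increments "0 0 0 0 1; 0 0 0 0 1; 0 0 0 0 1; 0 0 -2 0 1; 0 0 -3 0 1"

```text
clock: 24.43
position: [0.5492, 0.1601, 0.0627]
ee_rot: [3.14, 0.043, -0.008]
force: [0.3, -0.8, 0.6]
width: 0.974
gripper_force: 0.0
```

Request:
play_rows --increments "0 0 -1.5 0 0; -3 0 0 0 -0.2; -3 0 0 0 -0.2; -0.6 0 0 0 -0.2; 0 0 0 0 -0.2"

```text
clock: 24.85
position: [0.4832, 0.159, 0.0798]
ee_rot: [3.14, 0.045, -0.002]
force: [1.1, 0.6, 0.8]
width: 0.684
gripper_force: 0.0
```

```bash
python3 -c "
from h import *
try: measure()
except Exception as e: print(e)
go(485,159.5,15,1.7)"
```

```text
scene
flat 0.042 563 (array([551.7, 159. ]), 87.3, 65.9, 0.8) 0.0457 [107. 157. 181.]
divider [[100, 609, 612], [110, 613, 623], [120, 611, 612], [130, 608, 612], [140, 608, 611], [150, 610, 611], [160, 598, 610], [170, 609, 611], [180, 609, 610], [190, 610, 610], [200, 609, 610], [210, 608, 610], [220, 610, 620]] slopes [-0.01236526  0.61050834] [-0.01977856  0.61561744]
divtop 120 (array([608.7, 163.8]), 131.1, 7.9, -88.5)
top
flat 0.042 425 (array([571.6, 156.6]), 53.4, 48.5, -89.2) 0.0458 [106. 134. 155.]
divider [[100, 607, 608], [110, 607, 619], [120, 607, 607], [130, 601, 607], [140, 598, 604], [150, 598, 602], [160, 598, 605], [170, 599, 605], [180, 598, 605], [190, 605, 605]] slopes [-0.07976961  0.61325217] [-0.08786538  0.61944107]
divtop 133 (array([608.8, 144.6]), 86.8, 6.8, -88.4)
t 24.95 pos mm [486.3 159.2  80. ] yaw 1.56 tilt 0.07 F [ 0.5 -0.1  0.2] w mm 55.5 gf 0.0
turn -0.14 shift cm [-0.12 -0.03  6.5 ]
```

Request:
play_rows --increments "-0.5 0 2 -0.1 0; 0 0 2 0 0; 0 0 2 0 0; 0 0 0.4 0 0; 0 0 0 0 0"

```text
clock: 25.37
position: [0.4804, 0.1588, 0.0145]
ee_rot: [3.14, 0.045, -0.003]
force: [-0.9, -0.3, 0.4]
width: 0.499
gripper_force: 0.0
```

Request:
play_rows --increments "0.4 0 0 0 0; 0.3 0 0 0 0; 0.2 0 0 0 0; 0.2 0 0 0 0; 0 0 0 0 0"

```text
clock: 25.78
position: [0.4924, 0.1595, 0.0164]
ee_rot: [-3.141, -0.045, -0.002]
force: [0.5, 0.1, 0.1]
width: 0.501
gripper_force: 0.0
```

```bash
python3 -c "
from h import *
go(504,160,15,1.7)"
```

```text
t 25.78 pos mm [492.4 159.5  16.4] yaw 1.63 tilt 0.09 F [0.5 0.1 0.1] w mm 46.1 gf 0.0
turn -0.07 shift cm [ 1.16 -0.02  0.14]
```

Request:
play_rows --increments "0.2 0 0.2 0 0; 0.2 0 0 0 0; 0.2 0 0 0 0; 0 0 0 0 0"

```text
clock: 26.12
position: [0.4978, 0.1596, 0.0137]
ee_rot: [-3.141, -0.045, -0.0]
force: [-0.6, 0.2, -0.1]
width: 0.498
gripper_force: 0.0
```

Request:
play_rows --increments "0.2 0 0 0 0; 0.1 0 0 0 0; 0 0 0 0 0"

```text
clock: 26.37
position: [0.5005, 0.1596, 0.0137]
ee_rot: [-3.141, -0.045, -0.0]
force: [0.0, -0.8, -0.4]
width: 0.499
gripper_force: 0.0
```

Request:
play_rows --increments "0.1 0 0 0 0; 0.1 0 0 0 0; 0 0 0 0 0"

```text
clock: 26.62
position: [0.5024, 0.1597, 0.0137]
ee_rot: [3.141, 0.045, -0.0]
force: [-0.2, -0.1, 0.2]
width: 0.5
gripper_force: 0.0
```

Request:
play_rows --increments "0.1 0 0 0 0; 0.1 0 0 0 0; 0 0 0 0 0"

```text
clock: 26.87
position: [0.5025, 0.1597, 0.0135]
ee_rot: [3.14, 0.046, -0.005]
force: [-6.9, 0.2, 5.8]
width: 0.5
gripper_force: 3.4
```

Request:
play_rows --increments "0.1 0 0 0 0; 0 0 0 0 0"

```text
clock: 27.03
position: [0.5025, 0.1596, 0.0134]
ee_rot: [3.14, 0.047, -0.007]
force: [-9.9, 0.1, 6.9]
width: 0.501
gripper_force: 5.1
```

Request:
play_rows --increments "0.1 0 0 0 0; 0 0 0 0 0"

```text
clock: 27.2
position: [0.5024, 0.1596, 0.0133]
ee_rot: [3.139, 0.047, -0.01]
force: [-12.9, 0.0, 10.9]
width: 0.5
gripper_force: 6.8
```

```bash
python3 -c "
from h import *
st()
p=vision.get_image('scene'); cv2.imwrite('pics/f.png',cv2.resize(p['frame'][190:280,360:480,::-1],(800,600),interpolation=cv2.INTER_CUBIC))"
```

```text
t 27.2 pos mm [502.4 159.6  13.3] yaw 1.73 tilt 0.37 F [-12.9   0.   10.9] w mm 46.0 gf 6.8
```

View pics/f.png

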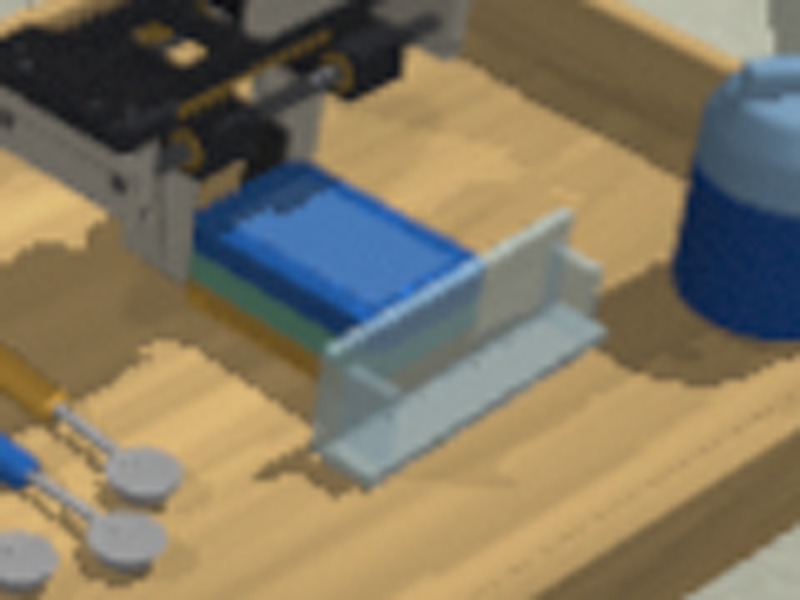

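The crop shows all three lids stacked cream, mint, blue from the bottom. Their sides are in line at (260, 290) and their far edges meet the divider around (400, 320). Now I'll back off and check.

Request:
play_rows --increments "-0.5 0 0 0 0; -1.5 0 0 0 0; 0 0 -3 0 0; 0 0 -4 0 0; 0 0 -4 0 0"

```text
clock: 27.67
position: [0.4854, 0.159, 0.1244]
ee_rot: [3.141, 0.046, -0.003]
force: [1.3, -0.3, 0.7]
width: 0.5
gripper_force: 0.0
```

Request:
play_rows --increments "-2 3.5 0 0 0; -2 3.5 0 0 0; -1 3.5 0 0 0; 0 3.5 0 0 0; 0 3.5 0 0 0"

```text
clock: 28.08
position: [0.4409, -0.0188, 0.1242]
ee_rot: [3.141, 0.046, 0.002]
force: [0.9, 0.2, 0.3]
width: 0.497
gripper_force: 0.0
```

```bash
python3 - <<'E'
from h import *
st()
p=vision.get_image('top'); W=cloud(p); h=cv2.cvtColor(p['frame'],cv2.COLOR_RGB2HSV)
X,Y,Z=W[...,0],W[...,1],W[...,2]
m=(p['z_map']>0)&(X>.48)&(X<.604)&(abs(Y-.16)<.055)&(Z>.014)
k=m&(Z>.041)&(Z<.052); print('top lid',longyaw(rect(W,k)),np.percentile(X[k],[1,99]),np.percentile(Y[k],[1,99]))
for n in('scene',):
    q=vision.get_image(n); V=cloud(q); x,y,z=V[...,0],V[...,1],V[...,2]
    for lo,hi in((.012,.02),(.025,.032),(.037,.043)):
        s=(q['z_map']>0)&(x>.5)&(x<.60)&(y>.11)&(y<.15)&(z>lo)&(z<hi)
        print(n,lo,s.sum(),np.polyfit(x[s],y[s],1) if s.sum()>10 else '',np.median(y[s]))
a=cv2.resize(p['frame'][160:250,190:290,::-1],(640,576),interpolation=cv2.INTER_CUBIC)
cv2.imwrite('pics/g.png',a)
E
```

```text
t 28.08 pos mm [440.9 -18.8 124.2] yaw 1.69 tilt 0.08 F [0.9 0.2 0.3] w mm 45.7 gf 0.0
top lid (array([559.1, 170. ]), 91.6, 80.4, 1.4) [0.51425065 0.6034479 ] [0.12993459 0.19180412]
scene 0.012 59 [0.05084005 0.10026291] 0.1286749408593858
scene 0.025 54 [0.04710931 0.10299863] 0.12900375476315024
scene 0.037 52 [0.02095029 0.11757992] 0.1291997870587328
```

View pics/g.png

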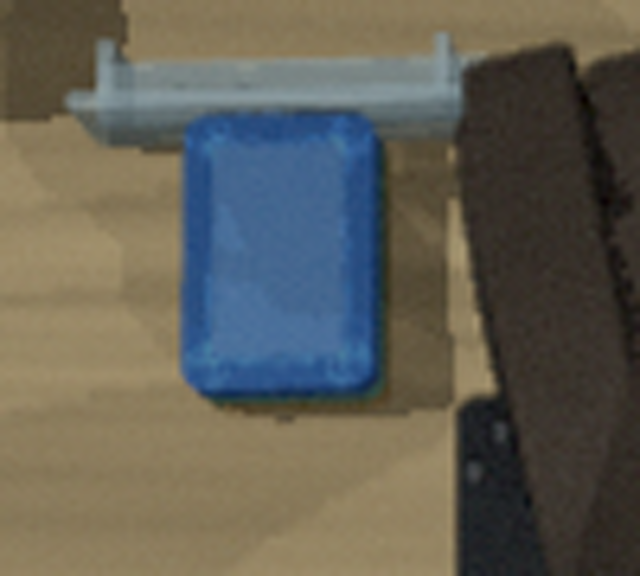

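The top crop shows the blue lid alone on top at (285, 250), square to the divider, with its far edge on the panel at about row 115. The lids' sides agree to within about 0.5 mm in depth, so I'm handing in.

```bash
python3 -c "
from h import *
print(job.sign_off())"
```

```text
the job is handed in; nothing more can be done
None
```

The mint and blue lids now lie flat on the cream lid in one squared pile flush against the divider. The highest push on it was about 13 N, and the job was handed in at about 28 s.

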